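Slide the paint jars home on the sloped tray

TASK

Put the paint jars away in the sloped tray: slide the two jars that were left part-way down the slope until each rests against the back stop, without lifting them. Stand the third jar, from the bench, on the upper half of the slope, let go of it, then slide it down beside the others until it rests against the back stop too. All three must end flat on the tray floor; do not shove the tray out of place, and leave everything else on the bench alone.

Things in the scene. Friction and masses are not known exactly. Their poses are not given: they have to be found in the camera images.
- tray: loose sloped plywood tray, about 1 kg, 240 wide, slope 14 degrees, high open end nearer the robot; 6 N shifts it. Origin: on the floor's upper face, mid-width, at the stop's inner foot, 18 above the bench. x down the slope (floor from -165 at the high edge to 0 at the stop), y to the left seen from the robot, z square to the floor. Clear width 230; side walls and stop 5 thick, 20 high. Jars stay put on it, under 1 N slides one
- jar_right_mid (a point): centre (22 above the underside) of the jar standing on the slope nearer the right-hand lip (-y of tray); squat round screw-cap glass paint jar, 44 diameter x 44 high, white cap 39 diameter on its upper 14, about 85 g; z along its own axis, square to the slope
- jar_left_mid (a point): centre (22 above the underside) of the other jar standing on the slope, to the left (+y of tray) of the first; the same kind of jar. With both jars at the back stop, either the gap between them or the gap to its left is at least 55 wide
- jar_bench_mid (a point): centre (22 above the underside) of the third jar, the same kind, standing upright on the bench to the right of the tray
- can: red drinks can, 66 diameter x 115 high, origin under its base; to be left alone
- dropper: slim olive dropper bottle, 25 diameter x 78 high, origin under its base; to be left alone
- figure: small white dragon figure on a wooden painting handle, 48 diameter x 100 high, origin under its base; to be left alone

How it is judged (in metres and radians):
On the way:
1. the jar from the bench stands flat and let go on the upper half of the tray's slope (x of jar_bench_mid in the frame of tray between -0.165 and -0.08 m and z of jar_bench_mid in the frame of tray between 0.018 and 0.026 m and angle between the z axis of jar_bench_mid and the z axis of tray, either way round below 0.1 rad and contact force between the fingers and anything else below 0.2 N), for 0.2 s.
At the end, for the whole second after the job is handed in: all three jars stand flat on the tray floor (axis within 0.1 rad of square to it), each with its side within 3 mm of the back stop, at rest (x of jar_right_mid in the frame of tray between -0.025 and -0.015 m and z of jar_right_mid in the frame of tray between 0.018 and 0.026 m and angle between the z axis of each of jar_right_mid, jar_left_mid, jar_bench_mid and the z axis of tray, either way round below 0.1 rad and x of jar_left_mid in the frame of tray between -0.025 and -0.015 m and z of jar_left_mid in the frame of tray between 0.018 and 0.026 m and x of jar_bench_mid in the frame of tray between -0.025 and -0.015 m and z of jar_bench_mid in the frame of tray between 0.018 and 0.026 m); the robot touches nothing.
It fails at once if a jar that stood on the slope is lifted off the tray floor by more than 15 mm (z of any of jar_right_mid, jar_left_mid in the frame of tray above 0.037 m).
It fails at once if the tray is shoved more than 20 mm (distance of tray from where it was at the start of the episode above 0.02 m).
It fails at once if the can, dropper bottle or figure is moved more than 15 mm (distance of any of can, dropper, figure from where it was at the start of the episode above 0.015 m).
It also fails if it takes over 67 s, if anything falls off the work surface, if the arm or the gripper's body presses on something with over 40 N, if the wrist force passes 120 N, or if a joint passes its speed limit or range.

ROBOT

A 6-joint arm with a two-finger parallel gripper is mounted at the origin on the work surface. World frame = base frame: x ahead of the robot, y to its left, z up, the work surface at z = 0. Lengths are in m, angles in degrees, forces in N, time in s.
With the tool pointing down it reaches from about 0.35 to 0.875 m from the base axis. Payload 15.5 kg.
Tool frame: the origin (TCP) lies at the centre of the arm's flange, where the gripper is bolted on; the fingertips stand 173 mm ahead of it and the grasp point (between the pads) lies 155 mm ahead of it; z points along the fingers, y is the line along which they close (so a half turn about z gives the same grasp; the last joint's range is limited). The gripper opens to 85 mm and grips with 20 to 120 N. Pads are 22 mm wide; open, the fingers measure 114 mm over their backs; the gripper's body (76 mm by 85 mm) begins 54 mm behind the grasp point. The pads swing forward as they close: fully open they stand 13 mm farther back than shut.
Start: joints at [-70.044, 28.281, 77.091, -0, 74.628, -5.472], TCP at [0.268, -0.564, 0.405] pointing down, gripper open.
Joint ranges: [-166.48, 166.48], [-47.26, 123.95], [12.59, 153.08], [-70.14, 250.14], [6.76, 159.57], [-176.63, 176.63]. Speed limits (degrees/s): [108.29, 108.29, 147.25, 172.46, 172.46, 172.46].

INTERFACE

Orientations are given as [roll, pitch, yaw] about the fixed x, y, z axes, in that order (R = Rz(yaw) Ry(pitch) Rx(roll)).
In Python, from cell import manip, cams gives the robot as it stands. The module is installed in compiled form; this text tells all that it offers.
- The arm moves only by the tool move_arm, never from a script. Its argument "plan" is one flat list of numbers, 5 for each row, row after row: the finger opening in cm, from 0 to 8.54, then the shift along the tool's x, y, z in cm, then the turn about the tool's z in degrees. In form: [claw, tx, ty, tz, twist, claw, tx, ty, tz, twist, ...]. A call has 1 to 5 rows; each row is the pose to reach, as a shift and turn from the pose commanded when the call began, along the tool's axes at that moment; what a row does not reach only later rows make up. A row lasts 1/12 s, in which the tool goes at most 41.7 mm and 7.16 degrees, less where a joint would pass 70% of its speed; a pose out of reach is approached as far as the arm can. A call with a gripper value outside its range is refused whole. The fingers move at their own pace and stop on an object; "squeeze" is the grip in N (left out, the last holds). Time passes only in rows, so rows that repeat a pose let the fingers close. It gives the time, the measured TCP pose, the force, the opening and the grip force at its end, in the units of the state.
- manip.state(): the state, without advancing time (a new reading comes with each control period).
- cams.snapshot(name): name is "side" or "top"; returns (picture, depth): 384x512x3 uint8, red, green, blue; 384x512 float32, m along the optical axis (not along the pixel's ray), 0 where there is no reading.
- cams.calibration(name): a dict with "fx", "fy", "cx", "cy" (pixels), "extrinsics" (4x4, takes a point from camera to world coordinates). Camera axes: x right, y down, z forward; pixel columns grow to the right and rows downward; lengths in m; the calibration is good to about 2 mm. A picture is of the moment at which its call begins. calibration takes no time and is no camera call.
- manip.close_job(): hands the job in; it is judged then, once.
The state is a dict: "time_s": time; "joint_positions": joint angles; "joint_velocities": joint speeds; "joint_efforts": joint torques, N m; "eef_pos": TCP position; "eef_rot": TCP orientation; "wrist_force": force on the tool from outside, world axes, zero at the start; "wrist_torque": the same for the moment, N m; "width": finger opening in m; "grasp_force": force on a finger pad.
Only numpy, scipy, OpenCV 4.12 (cv2) and the standard library are available. Lean on these libraries where they do the work, as an engineer would, in place of code of your own. Each camera call takes 0.05 s, during which the arm holds its last target. There are 200 camera calls.

## Working session

There is one attempt and no reset: what is moved stays moved. The work goes in short steps, Python scripts to look and compute and a tool call to move; the robot and the scene stay as the last step left them, time stands still between calls to the robot, and variables do not carry over. Pictures are saved under pics/ and viewed, at most 10 in all, crops included, and the job is handed in when it is done.

Besides the shell and the picture viewer there is one more tool, called after "Emit:" by a JSON object that holds its "op" and its "data". move_arm: Moves the arm, as the interface text tells. Its arguments: {"type":"object","properties":{"plan":{"type":"array"},"squeeze":{"type":"number"}},"required":["plan"]}

```bash
mkdir -p pics; cat > h.py <<'E'
import numpy as np, cv2
from cell import manip, cams
def snap(n,save=None):
    p,d=cams.snapshot(n)
    if save: cv2.imwrite('pics/'+save,p[:,:,::-1])
    return p,d
def world(n,d):
    c=cams.calibration(n);v,u=np.mgrid[:384,:512]
    P=np.stack([(u-c['cx'])/c['fx']*d,(v-c['cy'])/c['fy']*d,d,np.ones_like(d)],-1)
    return (P@np.array(c['extrinsics']).T)[...,:3]
E
python3 - <<'E'
from h import *
for n in('top','side'):
    p,d=snap(n,n+'1.png');np.savez(n+'1.npz',p=p,d=d)
    W=world(n,d);print(n,np.array(cams.calibration(n)['extrinsics']).round(3).tolist(),(d>0).mean())
s=manip.state();print(s)
E
```

```text
top [[-0.026, -0.993, 0.112, 0.447], [-1.0, 0.026, -0.004, 0.016], [0.001, -0.112, -0.994, 1.167], [0.0, 0.0, 0.0, 1.0]] 0.9960123697916666
side [[-0.998, -0.032, 0.058, 0.508], [-0.064, 0.689, -0.722, 0.836], [-0.017, -0.724, -0.69, 0.861], [0.0, 0.0, 0.0, 1.0]] 0.9959665934244791
{'time_s': 0.1, 'joint_positions': array([-7.00412274e+01,  2.83127102e+01,  7.71230868e+01, -7.54313100e-06,
        7.46280003e+01, -5.47274633e+00]), 'joint_velocities': array([ 0.09848065, -0.01227104, -0.20414387, -0.05694435,  0.02993883,
       -0.15655217]), 'joint_efforts': array([ 1.89730359e-03, -8.83590531e+01, -3.84563506e+01, -2.80412341e-04,
        5.15407242e-03,  2.93294750e-05]), 'eef_pos': array([ 0.26834526, -0.56432253,  0.40414765]), 'eef_rot': array([-1.79936493e+02, -6.07725322e-03,  2.54315176e+01]), 'wrist_force': array([ 0.35055712,  0.08540406, -0.21252067]), 'wrist_torque': array([-0.01052616, -0.05366054, -0.00893931]), 'grasp_force': 0.0, 'width': 0.08531127034539328}
```

View pics/top1.png

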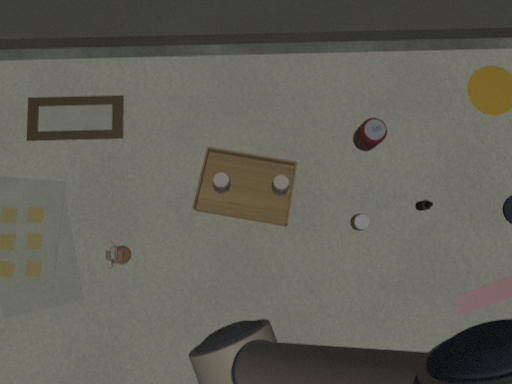

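View pics/side1.png

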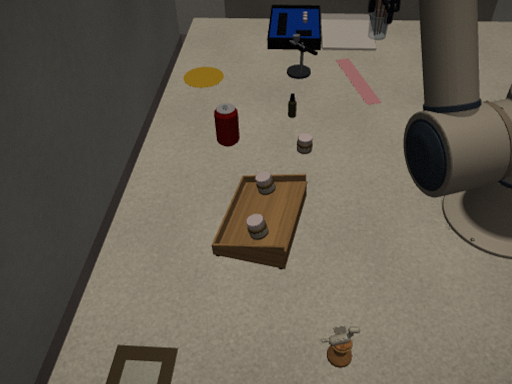

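The top view shows the tray with corners near (207,149), (296,161), (287,225) and (195,211), the slope jars' caps at (221,181) and (281,183), the bench jar at (361,222), the can at (371,133), the dropper at (424,205) and the figure at (118,255). The side view shows the same layout.

```bash
python3 - <<'E'
from h import *
for n in('top','side'):
    z=np.load(n+'1.npz');p,d=z['p'],z['d'];W=world(n,d)
    hsv=cv2.cvtColor(p,cv2.COLOR_RGB2HSV)
    near=(W[...,0]>.3)&(W[...,0]<.75)&(W[...,1]>-.45)&(W[...,1]<.25)
    # jars: white cap seeds
    seeds={'top':[(221,181),(281,183),(361,222)],'side':[(256,221),(264,179),(305,139)]}[n]
    for u,v in seeds:
        zc=W[v,u,2]; m=np.zeros(d.shape,bool);m[v-13:v+14,u-13:u+14]=1
        m&=abs(W[...,2]-np.median(W[v-1:v+2,u-1:u+2,2]))<.008; m&=(hsv[...,1]<70)
        q=W[m];c=cv2.minEnclosingCircle(q[:,:2].astype(np.float32));print(n,'cap',m.sum(),q.mean(0).round(4),np.round(c[0],4),round(c[1],4))
    br=near&(hsv[...,0]>8)&(hsv[...,0]<22)&(hsv[...,1]>90)
    k,l,st,_=cv2.connectedComponentsWithStats(br.astype(np.uint8));i=1+st[1:,4].argmax()
    m=(l==i);r=cv2.minAreaRect(np.argwhere(m)[:,::-1].astype(np.float32));print(n,'tray px',st[i],cv2.boxPoints(r).round(1).tolist())
    inn=cv2.erode(m.astype(np.uint8),np.ones((13,13)))>0
    q=W[inn]
    for _ in range(6):
        A=np.c_[q[:,:2],np.ones(len(q))];s=np.linalg.lstsq(A,q[:,2],rcond=None)[0];e=abs(A@s-q[:,2]);q=q[e<max(.003,2*e.std())]
    nn=np.array([-s[0],-s[1],1]);nn/=np.linalg.norm(nn)
    print('plane',s.round(4),len(q),np.degrees(np.arccos(nn[2])).round(2),'downhill yaw',np.degrees(np.arctan2(nn[1],nn[0])).round(2))
    # tray outline points in world
    h=cv2.approxPolyDP(cv2.convexHull(np.argwhere(m)[:,::-1].astype(np.int32)),6,True)[:,0]
    print([ (a.tolist(),W[a[1],a[0]].round(3).tolist()) for a in h])
    bench=near&(abs(W[...,2])<.01);print('bench z',np.median(W[bench][:,2]))
    for nm,a in dict(can=(371,131),drop=(424,205),fig=(122,255)).items():
        if n=='top':print(nm,W[a[1],a[0]].round(3))
E
```

```text
top cap 205 [0.5891 0.1197 0.083 ] [0.5901 0.1198] 0.0208
top cap 195 [ 0.5805 -0.0293  0.0782] [ 0.5816 -0.0301] 0.0206
top cap 195 [ 0.4787 -0.2333  0.0446] [ 0.4788 -0.2336] 0.0205
top tray px [ 194  147  103   78 4804] [[192.6999969482422, 209.60000610351562], [203.3000030517578, 146.1999969482422], [296.8999938964844, 161.8000030517578], [286.29998779296875, 225.1999969482422]]
plane [-0.2583  0.076   0.1832] 56 15.07 downhill yaw -16.4
[([296, 162], [0.639, -0.072, 0.037]), ([285, 224], [0.478, -0.038, 0.055]), ([196, 209], [0.522, 0.186, 0.058]), ([207, 147], [0.684, 0.159, 0.038])]
bench z 0.0009087301015151539
can [ 0.697 -0.251  0.118]
drop [ 0.517 -0.393  0.05 ]
fig [0.411 0.371 0.057]
side cap 202 [0.587  0.1238 0.0817] [0.5879 0.1221] 0.0209
side cap 155 [ 0.5782 -0.0263  0.077 ] [ 0.5784 -0.028 ] 0.0206
side cap 127 [ 0.4767 -0.2298  0.043 ] [ 0.4765 -0.2325] 0.0216
side tray px [ 212  174   95   95 5831] [[209.1999969482422, 252.6999969482422], [237.8000030517578, 154.39999389648438], [310.8999938964844, 175.6999969482422], [282.20001220703125, 274.0]]
plane [-0.2444  0.0553  0.1751] 652 14.07 downhill yaw -12.75
[([305, 174], [0.477, -0.039, 0.079]), ([284, 268], [0.52, 0.192, 0.005]), ([213, 253], [0.682, 0.16, 0.008]), ([243, 175], [0.635, -0.074, 0.038])]
bench z 0.00028254913977882046
```

```bash
cat >> h.py <<'E'
from scipy.spatial.transform import Rotation as Ro
O=np.array([.652,.0454]);YAW=-11.2
def tray(s,y,z):
    c,k=np.cos(np.radians(YAW)),np.sin(np.radians(YAW)); return np.array([O[0]+s*c-y*k,O[1]+s*k+y*c,z])
def go(P,yaw=YAW):
    s=manip.state();R=Ro.from_euler('xyz',s['eef_rot'],degrees=True).as_matrix()
    d=R.T@(np.asarray(P)-s['eef_pos'])*100
    print('t',round(s['time_s'],2),'pos',s['eef_pos'].round(4),'shift cm',d.round(2),'twist',round(s['eef_rot'][2]-yaw,1),'F',s['wrist_force'].round(2))
E
python3 -c "
from h import *
go(tray(-.115,-.086,.30))"
```

```text
t 0.1 pos [ 0.2683 -0.5643  0.4041] shift cm [ 46.47 -38.54  10.46] twist 36.6 F [ 0.35  0.09 -0.21]
```

Emit:
{"op": "move_arm", "data": {"plan": [0,3.1,-2.5,0.5,6.6,0,6.2,-5.1,1,13.2,0,9.3,-7.6,1.5,19.8,0,12.4,-10.2,2,26.4,0,15.5,-12.7,2.5,33]}}

```text
time_s: 0.52
eef_pos: [0.3535, -0.3824, 0.3794]
eef_rot: [-180.0, 0.0, -7.7]
wrist_force: [0.8, 0.1, 0.3]
width: 0.0256
grasp_force: 0.0
```

```bash
python3 -c "
from h import *
go(tray(-.115,-.086,.30))"
```

```text
t 0.52 pos [ 0.3535 -0.3824  0.3794] shift cm [ 11.84 -38.51   7.95] twist 3.5 F [0.84 0.09 0.31]
```

Emit:
{"op": "move_arm", "data": {"plan": [0,1.2,-3.8,0.6,3.5,0,2.4,-7.6,1.2,3.5,0,3.6,-11.4,1.8,3.5,0,4.8,-15.2,2.4,3.5,0,6,-19,3,3.5]}}

```text
time_s: 0.93
eef_pos: [0.4375, -0.2018, 0.3495]
eef_rot: [-180.0, 0.0, -10.9]
wrist_force: [1.7, -0.9, -0.1]
width: -0.0005
grasp_force: 0.0
```

```bash
python3 -c "
from h import *
go(tray(-.115,-.086,.29))"
```

```text
t 0.93 pos [ 0.4375 -0.2018  0.3495] shift cm [  4.86 -19.79   5.95] twist 0.3 F [ 1.71 -0.91 -0.06]
```

Emit:
{"op": "move_arm", "data": {"plan": [0,1.2,-4,1.2,0,0,2.4,-8,2.4,0,0,3.6,-12,3.6,0,0,4.8,-16,4.8,0,0,4.8,-19.5,5.9,0]}}

```text
time_s: 1.35
eef_pos: [0.5222, -0.0213, 0.2909]
eef_rot: [-180.0, -0.1, -10.9]
wrist_force: [0.1, -0.1, 0.5]
width: 0.0001
grasp_force: 0.0
```

Emit:
{"op": "move_arm", "data": {"plan": [0,0,0,0,0,0,0,0,0,0]}}

```text
time_s: 1.52
eef_pos: [0.5206, -0.021, 0.2905]
eef_rot: [180.0, 0.1, -10.6]
wrist_force: [0.4, -0.2, 0.7]
width: 0.0002
grasp_force: 0.0
```

```bash
python3 -c "
from h import *
go(tray(-.115,-.086,.227))
p,d=snap('side','s2.png');snap('top','t2.png')
cv2.imwrite('pics/s2c.png',cv2.resize(p[110:290,170:340,::-1],None,fx=3,fy=3))"
```

```text
t 1.52 pos [ 0.5206 -0.021   0.2905] shift cm [ 0.12 -0.46  6.35] twist 0.6 F [ 0.43 -0.21  0.73]
```

View pics/s2c.png

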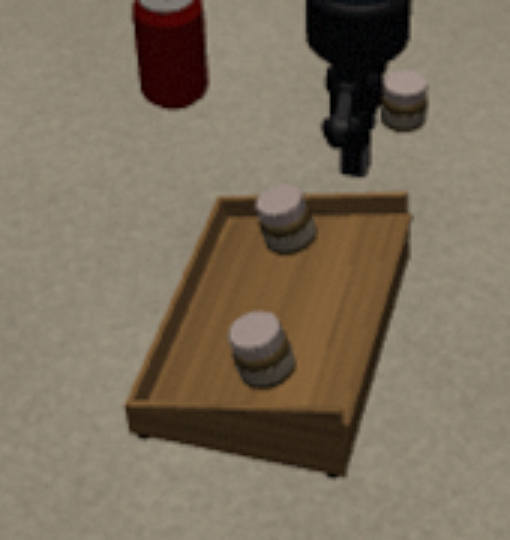

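The crop shows the closed fingertips at (355,170), uphill of the right jar at (285,220) and inside the right-hand wall. Next I lower the arm.

Emit:
{"op": "move_arm", "data": {"plan": [0,0,-0.4,2,0.5,0,0,-0.4,4,0.5,0,0,-0.4,5.5,0.5,0,0,-0.4,6.3,0.5,0,0,-0.4,6.3,0.5]}}

```text
time_s: 2.03
eef_pos: [0.5209, -0.0202, 0.2274]
eef_rot: [180.0, 0.1, -11.5]
wrist_force: [-0.2, -0.4, -0.1]
width: -0.0003
grasp_force: 0.0
```

```bash
python3 -c "
from h import *
go(tray(-.051,-.086,.212))"
```

```text
t 2.03 pos [ 0.5209 -0.0202  0.2274] shift cm [ 6.49 -0.41  1.53] twist -0.3 F [-0.18 -0.4  -0.11]
```

Emit:
{"op": "move_arm", "data": {"plan": [0,0.5,-0.4,0.1,0,0,1.1,-0.4,0.25,0,0,1.8,-0.4,0.42,0,0,2.4,-0.4,0.6,0,0,3,-0.4,0.75,0]}}

```text
time_s: 2.45
eef_pos: [0.5525, -0.0212, 0.2212]
eef_rot: [-180.0, -0.1, -11.4]
wrist_force: [0.1, 0.3, 0.5]
width: 0.0001
grasp_force: 0.2
```

Emit:
{"op": "move_arm", "data": {"plan": [0,0.5,0,0.12,0,0,1,0,0.25,0,0,1.5,0,0.37,0,0,2,0,0.5,0,0,2,0,0.5,0]}}

```text
time_s: 2.87
eef_pos: [0.5721, -0.0252, 0.2157]
eef_rot: [-180.0, -0.0, -11.4]
wrist_force: [0.8, 0.1, -0.5]
width: -0.0002
grasp_force: 0.0
```

```bash
python3 -c "
from h import *
go(tray(-.051,-.086,.212))
p,d=snap('side');W=world('side',d)
cv2.imwrite('pics/s3.png',cv2.resize(p[110:290,170:340,::-1],None,fx=3,fy=3))"
```

```text
t 2.87 pos [ 0.5721 -0.0252  0.2157] shift cm [1.37 0.12 0.37] twist -0.2 F [ 0.76  0.11 -0.54]
```

View pics/s3.png

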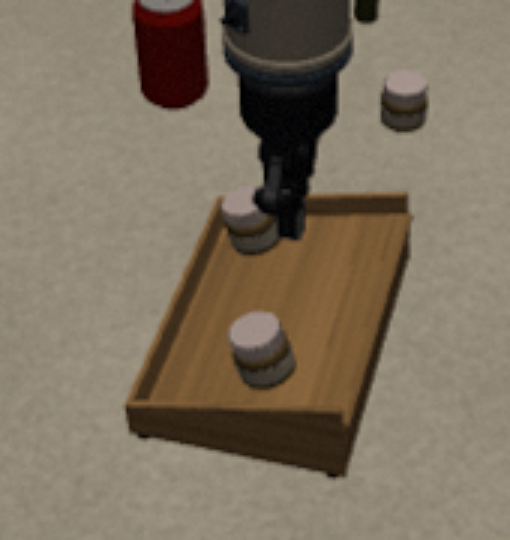

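The jar, now at (250,220), is sliding flat ahead of the fingertips and has about 1 cm left to the stop.

Emit:
{"op": "move_arm", "data": {"plan": [0,0.3,0,0.07,0,0,0.6,0,0.15,0,0,0.9,0,0.22,0,0,1.1,0,0.27,0,0,1.1,0,0.27,0]}}

```text
time_s: 3.33
eef_pos: [0.5824, -0.0272, 0.2131]
eef_rot: [-180.0, -0.0, -11.4]
wrist_force: [-0.3, -0.8, -0.1]
width: -0.0001
grasp_force: 0.0
```

Emit:
{"op": "move_arm", "data": {"plan": [0,0.1,0,0.02,0,0,0.2,0,0.05,0,0,0.2,0,0.05,0]}}

```text
time_s: 3.58
eef_pos: [0.584, -0.0275, 0.2127]
eef_rot: [-180.0, 0.0, -11.4]
wrist_force: [-0.1, 0.6, 1.1]
width: -0.0003
grasp_force: 0.0
```

```bash
cat >> h.py <<'E'
def caps():
    for n in('side','top'):
        p,d=snap(n);W=world(n,d);hsv=cv2.cvtColor(p,cv2.COLOR_RGB2HSV)
        m=(hsv[...,1]<70)&(hsv[...,2]>90)&(W[...,2]>.035)&(W[...,2]<.1)&(W[...,0]>.42)&(W[...,0]<.72)&(W[...,1]>-.3)&(W[...,1]<.2)
        k,l,st,_=cv2.connectedComponentsWithStats(m.astype(np.uint8))
        for i in range(1,k):
            if st[i,4]<40: continue
            q=W[l==i];q=q[q[:,2]>np.percentile(q[:,2],90)-.012];c=q.mean(0)
            e=c[:2]-O;a=np.radians(YAW);s=e@[np.cos(a),np.sin(a)];y=e@[-np.sin(a),np.cos(a)]
            print(n,'cap',st[i,4],c.round(4),'tray x %.4f y %.4f'%((s-.0106)/.97,y))
E
python3 -c "
from h import *
go(tray(-.051,-.086,.212));caps()"
```

```text
t 3.58 pos [ 0.584  -0.0275  0.2127] shift cm [0.16 0.13 0.07] twist -0.2 F [-0.12  0.63  1.08]
side cap 104 [ 0.4767 -0.2325  0.0438] tray x -0.1325 y -0.3067
side cap 89 [ 0.6245 -0.0359  0.0663] tray x -0.0225 y -0.0851
side cap 172 [0.5886 0.1221 0.0826] tray x -0.0904 y 0.0629
top cap 188 [0.5907 0.12   0.0835] tray x -0.0879 y 0.0613
top cap 190 [ 0.4789 -0.2337  0.0447] tray x -0.1301 y -0.3074
```

Emit:
{"op": "move_arm", "data": {"plan": [0,0.1,0,0.02,0,0,0.15,0,0.03,0,0,0.2,0,0.05,0,0,0.2,0,0.05,0]}}

```text
time_s: 4.02
eef_pos: [0.586, -0.0279, 0.2122]
eef_rot: [180.0, -0.0, -11.4]
wrist_force: [0.4, -0.2, 0.7]
width: 0.0002
grasp_force: 0.1
```

Emit:
{"op": "move_arm", "data": {"plan": [0,0.05,0,0.01,0,0,0.1,0,0.02,0,0,0.1,0,0.02,0]}}

```text
time_s: 4.27
eef_pos: [0.5869, -0.0281, 0.212]
eef_rot: [180.0, -0.0, -11.4]
wrist_force: [0.3, -0.5, -0.3]
width: 0.0
grasp_force: 0.2
```

Emit:
{"op": "move_arm", "data": {"plan": [0,0.05,0,0.01,0,0,0.1,0,0.02,0,0,0.1,0,0.02,0]}}

```text
time_s: 4.52
eef_pos: [0.5875, -0.0282, 0.2117]
eef_rot: [180.0, 0.1, -11.4]
wrist_force: [-3.6, 1.2, 3.7]
width: 0.0004
grasp_force: 2.4
```

```bash
python3 -c "
from h import *
go(tray(-.051,-.086,.212));caps()"
```

```text
t 4.52 pos [ 0.5875 -0.0282  0.2117] shift cm [-0.21  0.12 -0.03] twist -0.2 F [-3.6   1.21  3.73]
side cap 105 [ 0.4767 -0.2323  0.044 ] tray x -0.1326 y -0.3064
side cap 90 [ 0.628  -0.0362  0.0652] tray x -0.0188 y -0.0847
side cap 171 [0.5884 0.122  0.0825] tray x -0.0906 y 0.0628
top cap 186 [0.5909 0.1199 0.0836] tray x -0.0877 y 0.0612
top cap 190 [ 0.4789 -0.2338  0.0442] tray x -0.1301 y -0.3075
```

Force shows the right jar is seated. I retract and move to the left jar.

Emit:
{"op": "move_arm", "data": {"plan": [0,-0.4,0,-0.1,0,0,-1.2,0,-0.4,0,0,-2,0,-2,0,0,-2.5,0,-5,0,0,-3,0,-8,0]}}

```text
time_s: 5.03
eef_pos: [0.5572, -0.0222, 0.2922]
eef_rot: [180.0, 0.1, -11.4]
wrist_force: [0.8, 0.5, 0.5]
width: -0.0001
grasp_force: 0.0
```

```bash
python3 -c "
from h import *
go(tray(-.135,.062,.29));caps()"
```

```text
t 5.03 pos [ 0.5572 -0.0222  0.2922] shift cm [ -5.56 -14.66   0.23] twist -0.2 F [0.79 0.48 0.51]
side cap 101 [ 0.4767 -0.2324  0.044 ] tray x -0.1325 y -0.3065
side cap 126 [ 0.6232 -0.0369  0.0664] tray x -0.0236 y -0.0863
side cap 171 [0.5887 0.1218 0.0824] tray x -0.0903 y 0.0627
top cap 188 [0.5906 0.1198 0.0836] tray x -0.0879 y 0.0610
top cap 189 [ 0.4788 -0.2337  0.0446] tray x -0.1301 y -0.3074
```

Emit:
{"op": "move_arm", "data": {"plan": [0,-1.4,-3.7,0,0,0,-2.8,-7.4,0,0,0,-4.2,-11,0,0,0,-5.6,-14.7,0,0,0,-5.6,-14.7,0,0]}}

```text
time_s: 5.55
eef_pos: [0.5306, 0.138, 0.2918]
eef_rot: [-179.9, 0.0, -11.1]
wrist_force: [-0.7, 0.1, -0.4]
width: -0.0001
grasp_force: 0.0
```

Emit:
{"op": "move_arm", "data": {"plan": [0,0,0,2,0,0,0,0,4,0,0,0,0,5.7,0,0,0,0,5.7,0]}}

```text
time_s: 5.88
eef_pos: [0.5312, 0.1327, 0.2323]
eef_rot: [179.9, 0.2, -11.3]
wrist_force: [-1.8, -0.7, -0.5]
width: 0.0005
grasp_force: 0.0
```

```bash
python3 -c "
from h import *
go(tray(-.051,.062,.212));caps()"
```

```text
t 5.88 pos [0.5312 0.1327 0.2323] shift cm [ 8.45 -0.01  2.  ] twist -0.1 F [-1.85 -0.7  -0.46]
side cap 129 [ 0.6231 -0.0363  0.0665] tray x -0.0238 y -0.0858
side cap 172 [0.5889 0.1221 0.0822] tray x -0.0900 y 0.0629
top cap 180 [ 0.625  -0.0383  0.0673] tray x -0.0214 y -0.0873
top cap 188 [ 0.479  -0.2337  0.0449] tray x -0.1300 y -0.3074
```

Emit:
{"op": "move_arm", "data": {"plan": [0,0.5,0,0.12,0,0,1.1,0,0.27,0,0,1.7,0,0.42,0,0,2.3,0,0.57,0,0,2.9,0,0.7,0]}}

```text
time_s: 6.4
eef_pos: [0.5618, 0.1268, 0.228]
eef_rot: [-180.0, -0.0, -11.4]
wrist_force: [-0.4, -0.0, 0.3]
width: -0.0
grasp_force: 0.2
```

Emit:
{"op": "move_arm", "data": {"plan": [0,0.6,0,0.14,0,0,1.2,0,0.28,0,0,1.8,0,0.43,0,0,2.4,0,0.57,0,0,3,0,0.72,0]}}

```text
time_s: 6.82
eef_pos: [0.5909, 0.121, 0.2204]
eef_rot: [180.0, 0.0, -11.4]
wrist_force: [-0.8, 0.4, 0.4]
width: 0.0
grasp_force: 0.1
```

Emit:
{"op": "move_arm", "data": {"plan": [0,0.6,0,0.14,0,0,1.2,0,0.28,0,0,1.7,0,0.4,0,0,2.1,0,0.5,0,0,2.2,0,0.52,0]}}

```text
time_s: 7.23
eef_pos: [0.6125, 0.1167, 0.2152]
eef_rot: [-180.0, -0.0, -11.4]
wrist_force: [-0.6, -0.7, -0.0]
width: -0.0
grasp_force: 0.1
```

```bash
python3 -c "
from h import *
go(tray(-.049,.062,.212));caps()"
```

```text
t 7.23 pos [0.6125 0.1167 0.2152] shift cm [0.36 0.02 0.32] twist -0.2 F [-0.62 -0.75 -0.04]
side cap 106 [ 0.4768 -0.2324  0.0438] tray x -0.1325 y -0.3066
side cap 110 [0.6535 0.1086 0.0664] tray x -0.0221 y 0.0623
top cap 176 [ 0.6252 -0.0381  0.0671] tray x -0.0213 y -0.0871
top cap 190 [ 0.479  -0.2338  0.0446] tray x -0.1300 y -0.3075
```

Emit:
{"op": "move_arm", "data": {"plan": [0,0.1,0,0.05,0,0,0.2,0,0.1,0,0,0.25,0,0.12,0,0,0.25,0,0.12,0]}}

```text
time_s: 7.67
eef_pos: [0.6143, 0.1163, 0.2142]
eef_rot: [180.0, -0.0, -11.4]
wrist_force: [0.1, 0.3, 0.1]
width: 0.0003
grasp_force: 0.1
```

Emit:
{"op": "move_arm", "data": {"plan": [0,0.05,0,0.01,0,0,0.1,0,0.02,0,0,0.1,0,0.02,0]}}

```text
time_s: 7.92
eef_pos: [0.6154, 0.1161, 0.214]
eef_rot: [-180.0, -0.0, -11.4]
wrist_force: [0.6, -1.0, -0.1]
width: 0.0002
grasp_force: 0.1
```

Emit:
{"op": "move_arm", "data": {"plan": [0,0.05,0,0.01,0,0,0.1,0,0.02,0,0,0.1,0,0.02,0]}}

```text
time_s: 8.17
eef_pos: [0.6162, 0.1159, 0.2138]
eef_rot: [180.0, 0.0, -11.4]
wrist_force: [-1.9, 0.5, 0.5]
width: -0.0002
grasp_force: 0.6
```

Emit:
{"op": "move_arm", "data": {"plan": [0,0.05,0,0.01,0,0,0.05,0,0.01,0]}}

```text
time_s: 8.33
eef_pos: [0.6165, 0.1159, 0.2136]
eef_rot: [180.0, 0.0, -11.4]
wrist_force: [-3.1, 1.4, 2.6]
width: 0.0001
grasp_force: 2.0
```

Emit:
{"op": "move_arm", "data": {"plan": [0,-0.4,0,-0.1,0,0,-1.2,0,-0.4,0,0,-2,0,-2,0,0,-2.5,0,-5,0,0,-3,0,-8.5,0]}}

```text
time_s: 8.75
eef_pos: [0.5859, 0.1218, 0.2984]
eef_rot: [179.9, 0.2, -11.4]
wrist_force: [0.5, 0.6, -0.2]
width: -0.0001
grasp_force: 0.0
```

```bash
python3 -c "
from h import *
go([.4778,-.2328,.29]);caps()"
```

```text
t 8.75 pos [0.5859 0.1218 0.2984] shift cm [-3.61 36.9   0.89] twist -0.2 F [ 0.54  0.64 -0.18]
side cap 106 [ 0.4768 -0.2321  0.0441] tray x -0.1326 y -0.3062
side cap 161 [0.6522 0.1089 0.0667] tray x -0.0234 y 0.0623
top cap 178 [ 0.6252 -0.0382  0.0671] tray x -0.0213 y -0.0873
top cap 190 [ 0.4789 -0.2338  0.0443] tray x -0.1301 y -0.3075
```

Emit:
{"op": "move_arm", "data": {"plan": [8.5,-0.4,3.9,0,0,8.5,-0.8,7.8,0,0,8.5,-1.2,11.7,0,0,8.5,-1.6,15.6,0,0,8.5,-2,19.5,0,0]}}

```text
time_s: 9.27
eef_pos: [0.528, -0.0667, 0.2989]
eef_rot: [180.0, -0.0, -11.3]
wrist_force: [0.3, -1.3, 0.8]
width: 0.0604
grasp_force: 0.0
```

Emit:
{"op": "move_arm", "data": {"plan": [8.5,-0.4,4,0.2,0,8.5,-0.8,8,0.4,0,8.5,-1.2,12,0.6,0,8.5,-1.5,15,0.8,0,8.5,-1.6,17.3,0.9,0]}}

```text
time_s: 9.68
eef_pos: [0.4781, -0.234, 0.2897]
eef_rot: [180.0, -0.0, -11.4]
wrist_force: [0.7, 0.2, -1.3]
width: 0.0847
grasp_force: 0.0
```

Emit:
{"op": "move_arm", "data": {"plan": [8.5,0,0,0,0,8.5,0,0,0,0]}}

```text
time_s: 9.85
eef_pos: [0.4789, -0.2327, 0.2897]
eef_rot: [180.0, -0.0, -11.5]
wrist_force: [0.1, 0.4, -0.4]
width: 0.0852
grasp_force: 0.0
```

```bash
python3 -c "
from h import *
go([.4778,-.2328,.183]);print(manip.state()['width'])"
```

```text
t 9.85 pos [ 0.4789 -0.2327  0.2897] shift cm [-0.11  0.03 10.67] twist -0.3 F [ 0.11  0.44 -0.39]
0.08518131234318269
```

Emit:
{"op": "move_arm", "data": {"plan": [8.5,-0.1,0,3,0,8.5,-0.1,0,6,0,8.5,-0.1,0,8.5,0,8.5,-0.1,0,10,0,8.5,-0.1,0,10.6,0]}}

```text
time_s: 10.27
eef_pos: [0.4782, -0.2302, 0.1818]
eef_rot: [-179.9, 0.2, -11.3]
wrist_force: [0.3, 0.6, -0.2]
width: 0.085
grasp_force: 0.0
```

Emit:
{"op": "move_arm", "data": {"plan": [6,0,0,0,0,5,0,0,0,0,4.6,0,0,0,0,4,0,0,0,0,3.5,0,0,0,0], "squeeze": 20}}

```text
time_s: 10.68
eef_pos: [0.479, -0.2318, 0.185]
eef_rot: [180.0, -0.1, -11.4]
wrist_force: [0.1, 2.3, 6.6]
width: 0.0437
grasp_force: 19.7
```

Emit:
{"op": "move_arm", "data": {"plan": [3.5,0,0,0,0,3.5,0,0,0,0]}}

```text
time_s: 10.85
eef_pos: [0.479, -0.2318, 0.185]
eef_rot: [180.0, -0.1, -11.4]
wrist_force: [1.1, 3.1, 7.0]
width: 0.0435
grasp_force: 19.7
```

Emit:
{"op": "move_arm", "data": {"plan": [3.5,0,0,-2,0,3.5,0,0,-5,0,3.5,0,0,-8,0,3.5,0,0,-11,0,3.5,0,0,-12,0]}}

```text
time_s: 11.27
eef_pos: [0.4792, -0.232, 0.3084]
eef_rot: [179.9, -0.3, -11.4]
wrist_force: [1.7, -0.4, -0.3]
width: 0.0432
grasp_force: 21.1
```

```bash
python3 -c "
from h import *
go(tray(-.117,-.012,.30));print(manip.state()['width'])"
```

```text
t 11.27 pos [ 0.4792 -0.232   0.3084] shift cm [ -0.22 -29.37   0.78] twist -0.2 F [ 1.74 -0.4  -0.3 ]
0.04323953975464269
```

Emit:
{"op": "move_arm", "data": {"plan": [3.5,0,-3,0,0,3.5,0,-7,0,0,3.5,0,-11,0,0,3.5,-0.1,-15,0,0,3.5,-0.1,-19,0,0]}}

```text
time_s: 11.68
eef_pos: [0.5148, -0.0435, 0.3042]
eef_rot: [-180.0, -0.0, -11.4]
wrist_force: [1.3, 0.1, -0.8]
width: 0.0431
grasp_force: 21.2
```

Emit:
{"op": "move_arm", "data": {"plan": [3.5,0,-3.5,0,0,3.5,-0.1,-6.5,0.3,0,3.5,-0.1,-9,0.5,0,3.5,-0.1,-10.4,0.7,0,3.5,-0.1,-10.4,0.7,0]}}

```text
time_s: 12.1
eef_pos: [0.5346, 0.0594, 0.2968]
eef_rot: [-180.0, -0.0, -11.2]
wrist_force: [-0.3, 0.4, -1.0]
width: 0.0433
grasp_force: 21.2
```

```bash
python3 -c "
from h import *
go(tray(-.117,-.012,.245));print(manip.state()['width'])
p,d=snap('side')
cv2.imwrite('pics/s5.png',cv2.resize(p[110:290,170:340,::-1],None,fx=3,fy=3))"
```

```text
t 12.1 pos [0.5346 0.0594 0.2968] shift cm [0.08 0.3  5.18] twist -0.0 F [-0.34  0.37 -1.03]
0.04327488730461327
```

View pics/s5.png

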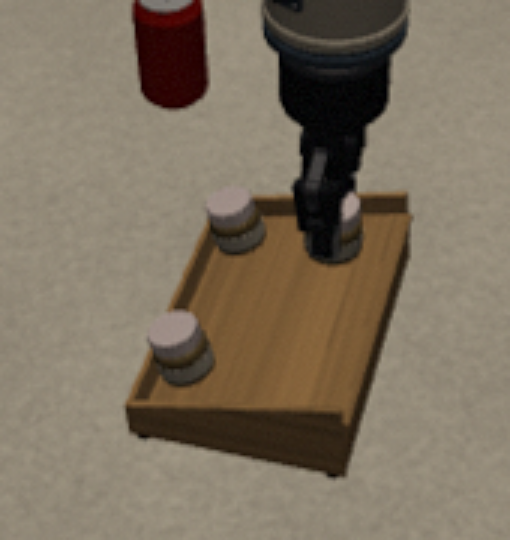

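The crop shows two jars at the stop, (235,220) and (180,345), and the third jar upright in the gripper above the upper slope at (335,225). Next I lower it.

Emit:
{"op": "move_arm", "data": {"plan": [3.5,0,0,1.5,0,3.5,0,0,3,0,3.5,0,0,4,0,3.5,0,0,5,0,3.5,0,0,5.2,0]}}

```text
time_s: 12.57
eef_pos: [0.5341, 0.0562, 0.2435]
eef_rot: [180.0, 0.1, -11.4]
wrist_force: [-0.8, 0.3, -1.1]
width: 0.0437
grasp_force: 21.2
```

Emit:
{"op": "move_arm", "data": {"plan": [3.5,0,0,0.2,0,3.5,0,0,0.4,0,3.5,0,0,0.5,0]}}

```text
time_s: 12.82
eef_pos: [0.5347, 0.0568, 0.2399]
eef_rot: [-180.0, -0.0, -11.4]
wrist_force: [0.2, 0.3, -1.7]
width: 0.0431
grasp_force: 21.2
```

Emit:
{"op": "move_arm", "data": {"plan": [3.5,0,0,0.1,0,3.5,0,0,0.2,0,3.5,0,0,0.2,0]}}

```text
time_s: 13.07
eef_pos: [0.5346, 0.0569, 0.2378]
eef_rot: [-180.0, -0.0, -11.4]
wrist_force: [1.2, -0.6, 0.4]
width: 0.0433
grasp_force: 21.2
```

Emit:
{"op": "move_arm", "data": {"plan": [3.5,0,0,0.1,0,3.5,0,0,0.2,0,3.5,0,0,0.2,0]}}

```text
time_s: 13.32
eef_pos: [0.5352, 0.0568, 0.2364]
eef_rot: [-180.0, -0.1, -11.4]
wrist_force: [1.9, -1.5, 9.9]
width: 0.0437
grasp_force: 22.3
```

Emit:
{"op": "move_arm", "data": {"plan": [3.5,0,0,0.05,0,3.5,0,0,0.1,0,3.5,0,0,0.1,0]}}

```text
time_s: 13.57
eef_pos: [0.5355, 0.0568, 0.2357]
eef_rot: [-180.0, -0.2, -11.4]
wrist_force: [2.0, -1.8, 12.0]
width: 0.0433
grasp_force: 22.7
```

Emit:
{"op": "move_arm", "data": {"plan": [3.5,0,0,0.05,0,3.5,0,0,0.1,0,3.5,0,0,0.15,0]}}

```text
time_s: 13.82
eef_pos: [0.5359, 0.0567, 0.2344]
eef_rot: [-180.0, -0.3, -11.4]
wrist_force: [4.2, -1.5, 13.6]
width: 0.0432
grasp_force: 23.2
```

```bash
python3 -c "
from h import *
go(tray(-.117,-.012,.23));caps()
p,d=snap('side')
cv2.imwrite('pics/s6.png',cv2.resize(p[150:250,210:310,::-1],None,fx=5,fy=5))"
```

```text
t 13.82 pos [0.5359 0.0567 0.2344] shift cm [-0.1   0.05  0.44] twist -0.2 F [ 4.22 -1.51 13.64]
side cap 128 [ 0.6231 -0.0362  0.0666] tray x -0.0238 y -0.0857
side cap 162 [0.6521 0.1086 0.0664] tray x -0.0234 y 0.0620
top cap 117 [0.6599 0.107  0.066 ] tray x -0.0152 y 0.0620
top cap 99 [ 0.6281 -0.0452  0.066 ] tray x -0.0169 y -0.0935
```

View pics/s6.png

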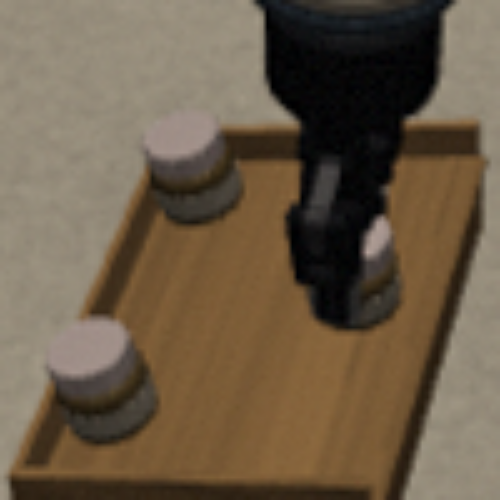

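The jar at about (360,285) is leaning with the slope, and the tray and other jars have not moved. I open slowly.

Emit:
{"op": "move_arm", "data": {"plan": [3.5,0,0,0.1,0,3.5,0,0,0.1,0,4.4,0,0,0,0,4.6,0,0,0,0,4.8,0,0,0,0]}}

```text
time_s: 14.38
eef_pos: [0.5344, 0.0569, 0.2332]
eef_rot: [180.0, 0.0, -11.4]
wrist_force: [-0.1, -0.7, -0.4]
width: 0.0476
grasp_force: 0.0
```

Emit:
{"op": "move_arm", "data": {"plan": [5.2,0,0,0,0,5.8,0,0,0,0,6.4,0,0,0,0,7,0,0,0,0,7,0,0,0,0]}}

```text
time_s: 14.8
eef_pos: [0.5345, 0.0569, 0.2332]
eef_rot: [180.0, 0.0, -11.4]
wrist_force: [-0.4, -0.3, 0.2]
width: 0.0701
grasp_force: 0.0
```

Emit:
{"op": "move_arm", "data": {"plan": [7,0,0,-0.5,0,7,0,0,-1.5,0,7,0,0,-3,0,7,0,0,-5,0,7,0,0,-8,0]}}

```text
time_s: 15.22
eef_pos: [0.5339, 0.0569, 0.3135]
eef_rot: [180.0, 0.1, -11.4]
wrist_force: [-0.7, -0.2, -0.0]
width: 0.0703
grasp_force: 0.0
```

```bash
python3 -c "
from h import *
go(tray(-.165,-.012,.29));caps()
p,d=snap('side')
cv2.imwrite('pics/s7.png',cv2.resize(p[130:280,200:330,::-1],None,fx=4,fy=4))"
```

```text
t 15.22 pos [0.5339 0.0569 0.3135] shift cm [-4.69  0.04  2.36] twist -0.2 F [-0.66 -0.18 -0.03]
side cap 128 [ 0.6232 -0.0364  0.0664] tray x -0.0237 y -0.0859
side cap 151 [0.545  0.0579 0.0899] tray x -0.1216 y -0.0085
side cap 160 [0.6523 0.1086 0.0665] tray x -0.0233 y 0.0620
```

View pics/s7.png

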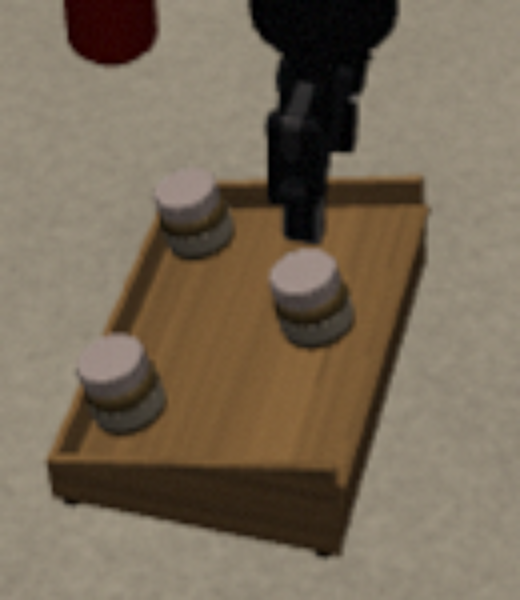

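The third jar stands flat at about (310,300), let go, with x ≈ -0.12. I close the fingers, go uphill of it and push it down.

Emit:
{"op": "move_arm", "data": {"plan": [2,-2,0,0,0,0,-4,-0.1,0,0,0,-5,-0.1,0,0,0,-5,-0.1,1,0,0,-5,-0.1,2,0]}}

```text
time_s: 15.78
eef_pos: [0.4853, 0.0678, 0.2933]
eef_rot: [-180.0, -0.0, -11.3]
wrist_force: [0.6, -0.2, -0.3]
width: 0.0093
grasp_force: 0.0
```

Emit:
{"op": "move_arm", "data": {"plan": [0,0,0,2,0,0,0,0,4,0,0,0,0,5.3,0,0,0,0,5.3,0]}}

```text
time_s: 16.12
eef_pos: [0.4851, 0.0676, 0.238]
eef_rot: [180.0, 0.2, -11.4]
wrist_force: [-0.2, -0.1, -0.1]
width: 0.0002
grasp_force: 0.0
```

```bash
python3 -c "
from h import *
go(tray(-.049,-.0095,.214));caps()"
```

```text
t 16.12 pos [0.4851 0.0676 0.238 ] shift cm [11.91 -0.15  2.36] twist -0.2 F [-0.21 -0.05 -0.13]
side cap 128 [ 0.6233 -0.0365  0.0663] tray x -0.0235 y -0.0859
side cap 151 [0.545  0.0579 0.09  ] tray x -0.1216 y -0.0085
side cap 159 [0.6524 0.1084 0.0664] tray x -0.0232 y 0.0619
top cap 173 [0.6544 0.1072 0.0671] tray x -0.0209 y 0.0611
top cap 176 [ 0.6253 -0.0383  0.0671] tray x -0.0211 y -0.0873
```

Emit:
{"op": "move_arm", "data": {"plan": [0,0.7,-0.1,0,0,0,1.4,-0.1,0,0,0,2,-0.1,0,0,0,2.5,-0.1,0.12,0,0,3,-0.1,0.24,0]}}

```text
time_s: 16.63
eef_pos: [0.5162, 0.0626, 0.2382]
eef_rot: [-180.0, -0.1, -11.4]
wrist_force: [-0.6, -0.7, 0.3]
width: 0.0002
grasp_force: 0.2
```

Emit:
{"op": "move_arm", "data": {"plan": [0,0.6,0,0.14,0,0,1.2,0,0.29,0,0,1.8,0,0.44,0,0,2.4,0,0.59,0,0,3,0,0.74,0]}}

```text
time_s: 17.05
eef_pos: [0.5453, 0.0567, 0.2302]
eef_rot: [180.0, 0.0, -11.4]
wrist_force: [0.1, -0.1, 0.4]
width: 0.0003
grasp_force: 0.2
```

Emit:
{"op": "move_arm", "data": {"plan": [0,0.6,0,0.14,0,0,1.2,0,0.29,0,0,1.8,0,0.44,0,0,2.4,0,0.59,0,0,3,0,0.74,0]}}

```text
time_s: 17.47
eef_pos: [0.5747, 0.0508, 0.2228]
eef_rot: [180.0, 0.0, -11.4]
wrist_force: [0.4, 0.2, -0.1]
width: 0.0001
grasp_force: 0.1
```

```bash
python3 -c "
from h import *
go(tray(-.049,-.0095,.214));caps()"
```

```text
t 17.47 pos [0.5747 0.0508 0.2228] shift cm [ 2.79 -0.03  0.88] twist -0.2 F [ 0.41  0.15 -0.08]
side cap 112 [ 0.6252 -0.0354  0.0659] tray x -0.0219 y -0.0844
side cap 109 [0.6145 0.0443 0.0723] tray x -0.0487 y -0.0084
side cap 160 [0.6521 0.1085 0.0665] tray x -0.0234 y 0.0619
```

Emit:
{"op": "move_arm", "data": {"plan": [0,0.6,0,0.16,0,0,1.2,0,0.33,0,0,1.7,0,0.5,0,0,2.1,0,0.62,0,0,2.2,0,0.67,0]}}

```text
time_s: 17.98
eef_pos: [0.5964, 0.0465, 0.2161]
eef_rot: [-180.0, -0.0, -11.4]
wrist_force: [-1.2, -1.0, 0.5]
width: -0.0002
grasp_force: 0.2
```

Emit:
{"op": "move_arm", "data": {"plan": [0,0.1,0,0.03,0,0,0.2,0,0.06,0,0,0.25,0,0.08,0,0,0.3,0,0.09,0]}}

```text
time_s: 18.32
eef_pos: [0.5986, 0.0461, 0.2154]
eef_rot: [-180.0, 0.0, -11.4]
wrist_force: [0.4, 0.2, -0.9]
width: -0.0001
grasp_force: 0.1
```

Emit:
{"op": "move_arm", "data": {"plan": [0,0.05,0,0.01,0,0,0.1,0,0.02,0,0,0.1,0,0.02,0]}}

```text
time_s: 18.57
eef_pos: [0.5997, 0.0458, 0.2153]
eef_rot: [-180.0, -0.0, -11.4]
wrist_force: [-0.8, 0.0, 0.7]
width: -0.0
grasp_force: 0.1
```

Emit:
{"op": "move_arm", "data": {"plan": [0,0.05,0,0.01,0,0,0.1,0,0.02,0,0,0.1,0,0.02,0]}}

```text
time_s: 18.82
eef_pos: [0.6007, 0.0456, 0.215]
eef_rot: [-180.0, -0.0, -11.4]
wrist_force: [0.0, 0.0, 0.4]
width: 0.0
grasp_force: 0.1
```

Emit:
{"op": "move_arm", "data": {"plan": [0,0.05,0,0.01,0,0,0.1,0,0.02,0,0,0.1,0,0.02,0]}}

```text
time_s: 19.07
eef_pos: [0.6017, 0.0454, 0.2148]
eef_rot: [-180.0, -0.0, -11.4]
wrist_force: [-0.4, -0.3, -0.3]
width: -0.0
grasp_force: 0.1
```

Emit:
{"op": "move_arm", "data": {"plan": [0,0.05,0,0.01,0,0,0.1,0,0.02,0,0,0.1,0,0.02,0]}}

```text
time_s: 19.32
eef_pos: [0.6025, 0.0452, 0.2146]
eef_rot: [180.0, 0.0, -11.4]
wrist_force: [-1.8, 1.0, 1.0]
width: 0.0003
grasp_force: 0.9
```

Emit:
{"op": "move_arm", "data": {"plan": [0,0.05,0,0.01,0,0,0.05,0,0.01,0]}}

```text
time_s: 19.48
eef_pos: [0.6028, 0.0452, 0.2144]
eef_rot: [180.0, 0.1, -11.4]
wrist_force: [-4.7, 1.9, 3.0]
width: -0.0001
grasp_force: 2.4
```

The third jar is seated. I retract and check.

Emit:
{"op": "move_arm", "data": {"plan": [0,-0.4,0,-0.1,0,0,-1.2,0,-0.4,0,0,-2.5,0,-2,0,0,-4.5,0,-5,0,0,-8,0,-8.5,0]}}

```text
time_s: 19.9
eef_pos: [0.5299, 0.0597, 0.2945]
eef_rot: [-180.0, -0.0, -11.4]
wrist_force: [0.3, 0.6, -0.6]
width: -0.0002
grasp_force: 0.0
```

Emit:
{"op": "move_arm", "data": {"plan": [0,-4,0,0,0,0,-8,0,-2,0,0,-10,0,-2,0,0,-10,0,-2,0,0,-10,0,-2,0]}}

```text
time_s: 20.32
eef_pos: [0.4308, 0.0798, 0.3147]
eef_rot: [-180.0, -0.1, -11.3]
wrist_force: [0.6, 0.1, 0.4]
width: -0.0004
grasp_force: 0.0
```

```bash
python3 -c "
from h import *
go([.5,0,.3]);caps()
p,d=snap('top')
cv2.imwrite('pics/t8.png',cv2.resize(p[130:240,180:310,::-1],None,fx=5,fy=5))"
```

```text
t 20.32 pos [0.4308 0.0798 0.3147] shift cm [8.34 6.47 1.47] twist -0.1 F [0.59 0.13 0.36]
side cap 128 [ 0.6233 -0.0364  0.0664] tray x -0.0235 y -0.0858
side cap 141 [0.6382 0.0388 0.0663] tray x -0.0236 y -0.0091
side cap 158 [0.6521 0.1086 0.0664] tray x -0.0234 y 0.0620
top cap 172 [0.6544 0.107  0.0676] tray x -0.0209 y 0.0609
top cap 176 [0.6403 0.037  0.0674] tray x -0.0211 y -0.0105
top cap 175 [ 0.6253 -0.0383  0.067 ] tray x -0.0212 y -0.0873
```

View pics/t8.png

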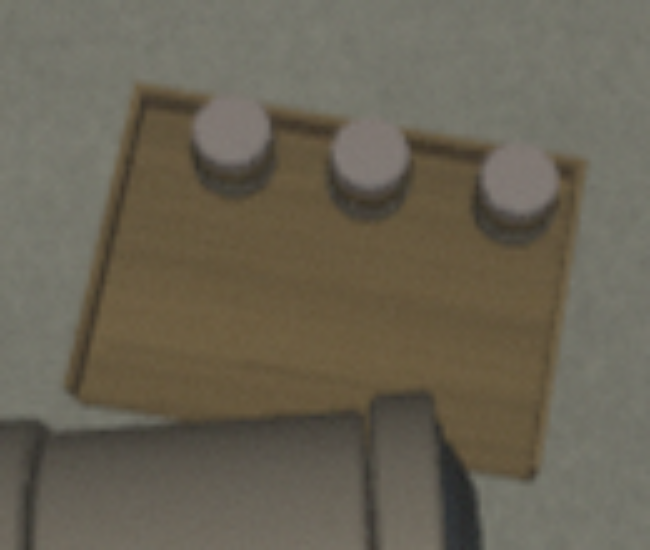

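The top crop shows all three caps, at (232,132), (371,155) and (518,180), in line along the back stop. The tray is in place and the arm is clear, so I hand the job in.

```bash
python3 -c "
from h import *
print(manip.close_job())"
```

```text
the job is handed in; nothing more can be done
None
```

The job is handed in at about 20 s of the 67 s allowed: the camera check showed all three jars flat against the back stop, and the tray showed no visible shift; I did not re-measure the can, dropper bottle or figure, and no verdict was returned.

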